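# Shuttle a glued-up box along low-friction rails and brake it at the mark

### The arm

A 7-joint arm with a two-finger parallel gripper is mounted at the origin on the work surface. World frame = base frame: x ahead of the robot, y to its left, z up, the work surface at z = 0. Lengths are in m, angles in rad, forces in N, time in s.
With the tool pointing down it reaches from about 0.4 to 0.85 m from the base axis. Payload 10.4 kg.
Tool frame: the origin (TCP) lies at the very end of the fingers, on their centre line; the grasp point (between the pads) lies 19 mm behind it (manip.grip_point_offset is the distance from the TCP to the grasp point, in m); z points along the fingers, y is the line along which they close (so a half turn about z gives the same grasp; the last joint's range is limited). The gripper opens to 85 mm and grips with 20 to 120 N. Pads are 22 mm wide; open, the fingers measure 114 mm over their backs; the gripper's body (76 mm by 85 mm) begins 54 mm behind the grasp point. The pads swing forward as they close: fully open they stand 13 mm farther back than shut.
Start: joints at [-1.338, 0.332, -0.065, 1.46, 0.022, 1.35, -0.088], TCP at [0.158, 0.605, 0.231] pointing down, gripper open.
Joint ranges: [-2.6, 2.6], [-0.5, 2.12], [-1.47, 1.34], [0.16, 2.42], [-1.27, 4.41], [0.06, 2.06], [-2.6, 2.6]. Speed limits (rad/s): [2.22, 2.22, 2.79, 2.79, 3.14, 3.14, 3.14].

### API

Orientations are given as a unit quaternion [x, y, z, w].
In Python, from workcell import manip gives the robot as it stands. The module is installed in compiled form; this text tells all that it offers.
- The arm moves only by the tool step_arm, never from a script. Its argument "moves" is a list of rows, each a list of 7 numbers: the closure, from 0 (fully open) to 1 (shut), then the shift along the world's x, y, z in mm, then the turn, a rotation vector about the world's x, y, z in rad. In form: [[grip, tx, ty, tz, ax, ay, az], ...]. A call has 1 to 10 rows; each row is the pose to reach, as a shift and turn from the pose commanded when the call began; what a row does not reach only later rows make up. A row lasts 1/10 s, in which the tool goes at most 50 mm and 8.59 degrees, less where a joint would pass 70% of its speed; a pose out of reach is approached as far as the arm can. A call with a gripper value outside its range is refused whole. The fingers move at their own pace and stop on an object; "grip_force" is the grip in N (left out, the last holds). Time passes only in rows, so rows that repeat a pose let the fingers close. It gives the time, the measured TCP pose, the force, the opening and the grip force at its end, in the units of the state.
- manip.get_obs(): the state, without advancing time (a new reading comes with each control period).
- manip.camera(name): name is "scene" or "top"; returns a dict with "image" (480x640x3 uint8, blue, green, red), "K" (3x3 intrinsics, pixels), "dist_coeffs" ([k1, k2, p1, p2, k3] as OpenCV has them; the pictures are not rectified), "rvec" (rotation vector, rad) and "tvec" (3), from world to camera coordinates, as OpenCV has them. Camera axes: x right, y down, z forward; pixel columns grow to the right and rows downward; lengths in m; the calibration is good to about 2 mm. A picture is of the moment at which its call begins. There is no depth.
- manip.hand_in(): hands the job in; it is judged then, once.
The state is a dict: "clock": time; "joint_pos": joint angles; "joint_velocities": joint speeds; "tau": joint torques, N m; "position": TCP position; "ee_rot": TCP orientation; "ft_force": force on the tool from outside, world axes, zero at the start; "torque": the same for the moment, N m; "grip_width": opening from 0.0 (shut) to 1.0 (fully open); "grasp_force": force on a finger pad.
Only numpy, scipy, OpenCV 4.12 (cv2) and the standard library are available. Lean on these libraries where they do the work, as an engineer would, in place of code of your own. Each camera call takes 0.05 s, during which the arm holds its last target. There are 200 camera calls.

### The job

Move the blue carriage with the freshly glued box along its rails until its red pointer stands at the yellow mark, and leave it there at rest with the gripper clear. It runs almost without friction: work with a finger in the bay between its two red sprung pads, touching nothing of it but these pads (one drives it towards the mark, the other brakes it), do it gently so that no pad is squashed to the end of its spring travel, never let the carriage run into the yellow end stop beyond the mark, and leave the block plane where it lies.

Things in the scene. Friction and masses are not known exactly. Their poses are not given: they have to be found in the camera images.
- bed: Fixed plywood bed 310 x 1000 x 18 mm with two steel rails along its y axis. Origin on its underside, below the middle of the bay's line of travel; it reaches x = -70 to +240, y = -500 to +500 mm. The carriage runs along its +y to the mark, then the stop. In the bay the bed's top is 18 mm high, a rail (14 mm thick, at x = -45 mm) 34 mm. Shifted and turned a little each time.
- carriage: Blue and aluminium carriage, 428 mm long, slides only along the bed's y. Nominal 3.0 kg with its load (-30 to +40 %); friction about 0.02 N plus 0.15 N per m/s: it coasts far. Origin: centre of the open bay, at bench height; axes as the bed. A blue housing at each end (y = 126 to 214 mm either side, 110 mm wide in x, top z = 99 mm). Travel 470 mm in all.
- drive_pad: Red sprung pad, black rubber face, at the bay's +y end; pressed towards +y it drives the carriage to the mark. Origin: centre of its face, at carriage y = +90 mm when free, z = 67 mm. Face 90 mm wide (x), 56 mm high (z = 39 to 95). Spring 40 N/m, damping 0.8 N per m/s, 30 mm travel; compression = its y in the carriage frame - 90 mm. 0.12 kg.
- brake_pad: The like red sprung pad at the bay's -y end, facing the other; pressed towards -y it brakes the carriage or drives it back. Origin: centre of its face, at carriage y = -90 mm when free, z = 67 mm; compression = -90 mm - its y in the carriage frame. Same spring, 40 N/m, 30 mm travel. The free gap between the faces is 180 mm; below them the bay is open.
- pointer (a point): Tip of the red pointer on the far edge of the carriage's deck, at carriage (220, 0, 53) mm. The aluminium deck spans carriage x = 70 to 200 mm, top z = 56 mm; the glued box and orange clamps fixed on it begin at x = 96 mm and reach z = 126 mm.
- mark_line (a point): The yellow mark: near end of an upright yellow blade on a black clamp 50 mm wide at the bed's far edge; axes as the bed. The carriage is at the mark when the pointer has the same y along the bed as this point. It stands 180 to 400 mm ahead of where the pointer starts.
- stop_face (a point): Face of the black rubber on the yellow end stop at the bed's +y end, 65 mm above the bench. The carriage's +y end (214 mm ahead of its origin) would strike it 50 to 190 mm past the mark.
- plane: Blue block plane with a brass knob, 160 x 50 mm, 57 mm tall, lying between the robot and the bed, on its left; origin under its centre. Leave alone.

How it is judged:
On the way, in this order (a step that is already met when the one before it is completed fails the run):
1. the carriage is driven by pressing the drive pad (contact force between the fingers and drive_pad above 0.08 N and distance of carriage from where it was at the start of the episode above 0.02 m), for 0.1 s.
2. the carriage stands at the mark (y of pointer in the frame of mark_line between -0.012 and 0.012 m and linear speed of carriage below 0.012 m/s), for 1.5 s.
At the end, for the whole second after the job is handed in: The pointer is within 12 mm of the mark along the bed, the carriage is at rest (under 8 mm/s) and untouched (y of pointer in the frame of mark_line between -0.012 and 0.012 m and linear speed of carriage below 0.008 m/s and contact force between each of the arm, the fingers and carriage below 0.05 N).
It fails at once if the carriage runs into the end stop (y of carriage in the frame of stop_face above -0.217 m).
It fails at once if a pad is squashed to the end of its travel (y of drive_pad in the frame of carriage above 0.119 m or y of brake_pad in the frame of carriage below -0.119 m).
It fails at once if the robot pushes on another part of the carriage than the pads ((contact force between the fingers and carriage above 1.5 N and contact force between the fingers and drive_pad below 0.05 N and contact force between the fingers and brake_pad below 0.05 N) or (contact force between the arm and carriage above 1.5 N and contact force between the arm and drive_pad below 0.05 N and contact force between the arm and brake_pad below 0.05 N)).
It fails at once if the block plane is disturbed (distance of plane from where it was at the start of the episode above 0.03 m).
It also fails if it takes over 35 s, if anything falls off the work surface, if the arm or the gripper's body presses on something with over 40 N, if the wrist force passes 120 N, or if a joint passes its speed limit or range.

## Working session

There is one attempt and no reset: what is moved stays moved. The work goes in short steps, Python scripts to look and compute and a tool call to move; the robot and the scene stay as the last step left them, time stands still between calls to the robot, and variables do not carry over. Pictures are saved under pics/ and viewed, at most 10 in all, crops included, and the job is handed in when it is done.

Besides the shell and the picture viewer there is one more tool, called as name(argument=value, ...) on one line, values as JSON. step_arm: Moves the arm, as the interface text tells. Its arguments: {"type":"object","properties":{"moves":{"type":"array","items":{"type":"array","items":{"type":"number"}}},"grip_force":{"type":"number"}},"required":["moves"]}

```bash
mkdir -p pics
cat > h.py <<'E'
import numpy as np, cv2
from workcell import manip
def cam(n):
    c=manip.camera(n); return c
def ray(c,uv):
    p=cv2.undistortPoints(np.array([[uv]],float),np.array(c["K"]),np.array(c["dist_coeffs"]))[0,0]
    R=cv2.Rodrigues(np.array(c["rvec"],float))[0]; t=np.array(c["tvec"],float).ravel()
    return -R.T@t, R.T@np.array([p[0],p[1],1.])
def onz(c,uv,z):
    o,d=ray(c,uv); return o+d*(z-o[2])/d[2]
def tri(c1,u1,c2,u2):
    o1,d1=ray(c1,u1);o2,d2=ray(c2,u2)
    s=np.linalg.lstsq(np.c_[d1,-d2],o2-o1,rcond=None)[0]
    a=o1+s[0]*d1;b=o2+s[1]*d2
    return (a+b)/2,np.linalg.norm(a-b)
E
python3 - <<'E'
from h import *
import pickle
d={}
for n in("scene","top"):
    c=cam(n);d[n]=c;cv2.imwrite(f"pics/{n}0.png",c["image"]);o,_=ray(c,(320,240));print(n,o)
pickle.dump(d,open("c0.pkl","wb"))
o=manip.get_obs();print(o)
E
```

```text
scene [ 1.13069069 -0.4082525   0.92416724]
top [0.35534899 0.05347632 1.0109802 ]
{'clock': 0.1, 'joint_pos': array([-1.33759877,  0.33276496, -0.06469783,  1.46083412,  0.02159103,
        1.34991198, -0.08848984]), 'joint_velocities': array([-1.70829333e-03, -7.64355273e-04,  3.19751427e-05, -3.16399398e-03,
       -7.31575895e-04, -1.27027848e-03,  4.26165658e-04]), 'tau': array([ 1.19748011e-04, -6.26741266e+01,  4.84839454e-02, -3.92430353e+01,
        1.63982803e-02,  6.81407430e-03,  3.43364718e-05]), 'position': array([0.15805352, 0.60434497, 0.23063387]), 'ee_rot': array([ 1.27538015e-01,  9.91833494e-01, -6.09317539e-04, -5.41813871e-05]), 'ft_force': array([-0.22834728, -0.42236885, -0.09416379]), 'torque': array([-0.00773416, -0.02478205,  0.0363853 ]), 'grasp_force': 0.0, 'grip_width': 0.9977873810795197}
```

View pics/scene0.png

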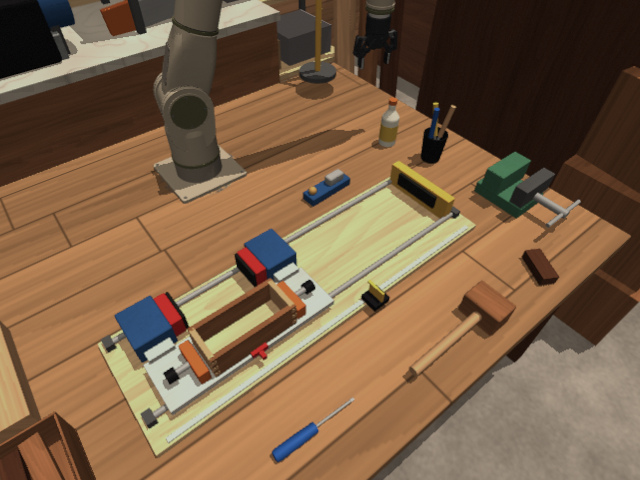

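View pics/top0.png

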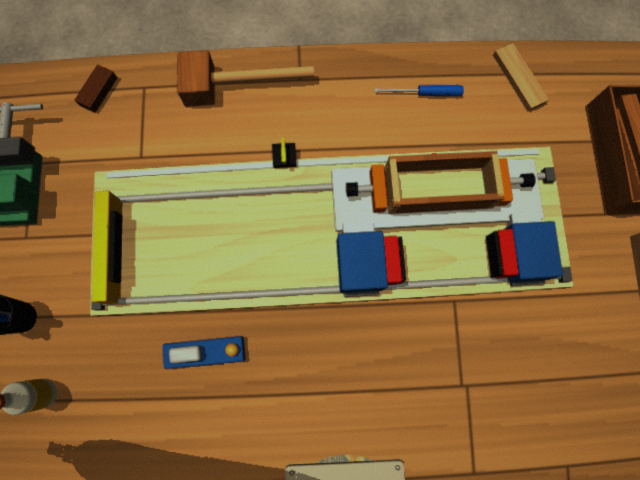

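The scene view shows the carriage at the bed's right end, its pointer tip near (262,351), the mark blade near (376,287) and the stop at (420,190). In the top view the pads are near (393,260) and (510,252), with the blade near (283,152). The plane is at (204,352).

Run:
```python
from h import *
import pickle
d=pickle.load(open("c0.pkl","rb"));T,S=d["top"],d["scene"]
def comps(c,lo,hi,roi,amin=30):
    h=cv2.cvtColor(c["image"],cv2.COLOR_BGR2HSV);m=cv2.inRange(h,lo,hi)
    k=np.zeros_like(m);x0,y0,x1,y1=roi;k[y0:y1,x0:x1]=m[y0:y1,x0:x1]
    cs,_=cv2.findContours(k,cv2.RETR_EXTERNAL,cv2.CHAIN_APPROX_NONE)
    return [q for q in cs if cv2.contourArea(q)>amin]
def show(n,cs):
    for q in cs:
        b=cv2.boxPoints(cv2.minAreaRect(q));print(n,cv2.contourArea(q),b.round(1).tolist(),"ext",cv2.boundingRect(q))
blue=comps(T,(100,120,40),(125,255,255),(320,200,600,310),300);show("blue",blue)
for q in blue:
    print("  z99",[onz(T,p,.099).round(4)[:2].tolist() for p in cv2.boxPoints(cv2.minAreaRect(q))])
h=((0,200,90),(5,255,255))
red=comps(T,*h,(380,225,530,290),60);show("red",red)
for q in red: print("  z95",[onz(T,p,.095).round(4)[:2].tolist() for p in cv2.boxPoints(cv2.minAreaRect(q))])
yb=comps(T,(24,180,100),(34,255,255),(265,125,305,175),5);show("blade top",yb)
ys=comps(S,(24,180,80),(34,255,255),(355,270,400,315),5);show("blade scene",ys)
rs=comps(S,*h,(235,335,285,370),5);show("ptr scene",rs)
for q in ys+rs:
    q=q[:,0];print([q[i].tolist() for i in(q[:,0].argmin(),q[:,0].argmax(),q[:,1].argmin(),q[:,1].argmax())])
# bed contour
h2=cv2.cvtColor(T["image"],cv2.COLOR_BGR2HSV);print(h2[230,220],h2[352,300],h2[250,115],h2[250,100])
print("bed pts",[onz(T,p,.018).round(4)[:2].tolist() for p in((94,172),(550,148),(572,287),(91,315))])
a=cv2.resize(T["image"][120:320,80:330],None,fx=2.4,fy=2.4,interpolation=2)
b=cv2.resize(S["image"][265:375,235:405],None,fx=3.5,fy=3.5,interpolation=2)
w=max(a.shape[1],b.shape[1]);
cv2.imwrite("pics/a.png",cv2.resize(T["image"][130:330,330:590],None,fx=3,fy=3,interpolation=2));cv2.imwrite("pics/b.png",cv2.resize(b,None,fx=1.3,fy=1.3))
```

```text
blue 2521.5 [[336.79998779296875, 233.6999969482422], [383.70001220703125, 230.8000030517578], [387.29998779296875, 287.79998779296875], [340.3999938964844, 290.70001220703125]] ext (338, 232, 50, 59)
blue 2260.0 [[510.8999938964844, 224.1999969482422], [553.7999877929688, 217.60000610351562], [562.7000122070312, 275.70001220703125], [519.7999877929688, 282.29998779296875]] ext (511, 222, 52, 58)
  z99 [[0.5516, -0.0032], [0.5535, -0.093], [0.4445, -0.0919], [0.443, -0.0041]]
  z99 [[0.5562, -0.3417], [0.5659, -0.4301], [0.4512, -0.4316], [0.4429, -0.3451]]
red 556.0 [[383.79998779296875, 237.0], [397.29998779296875, 235.6999969482422], [401.6000061035156, 281.1000061035156], [388.1000061035156, 282.3999938964844]] ext (384, 236, 18, 47)
red 583.5 [[497.29998779296875, 230.10000610351562], [511.6000061035156, 228.10000610351562], [518.0999755859375, 273.70001220703125], [503.79998779296875, 275.70001220703125]] ext (498, 229, 20, 46)
  z95 [[0.5423, -0.0929], [0.5436, -0.119], [0.4563, -0.1203], [0.455, -0.0947]]
  z95 [[0.5464, -0.3149], [0.5493, -0.3438], [0.4599, -0.3455], [0.4573, -0.3171]]
blade top 74.0 [[281.0, 138.0], [285.0, 138.0], [285.0, 161.0], [281.0, 161.0]] ext (281, 138, 5, 24)
[ 30 109 176] [ 15 177 147] [ 10 191   4] [ 30 225 178]
bed pts [[0.7286, 0.5102], [0.7421, -0.4889], [0.4353, -0.4916], [0.4207, 0.5017]]
```

View pics/b.png

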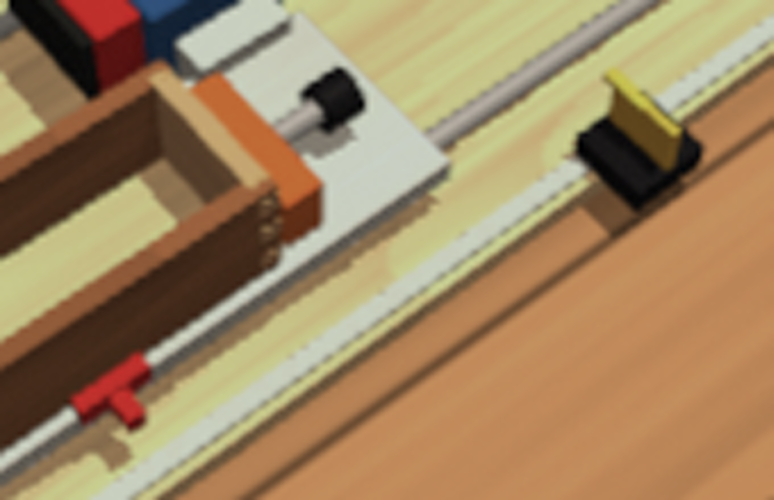

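View pics/a.png

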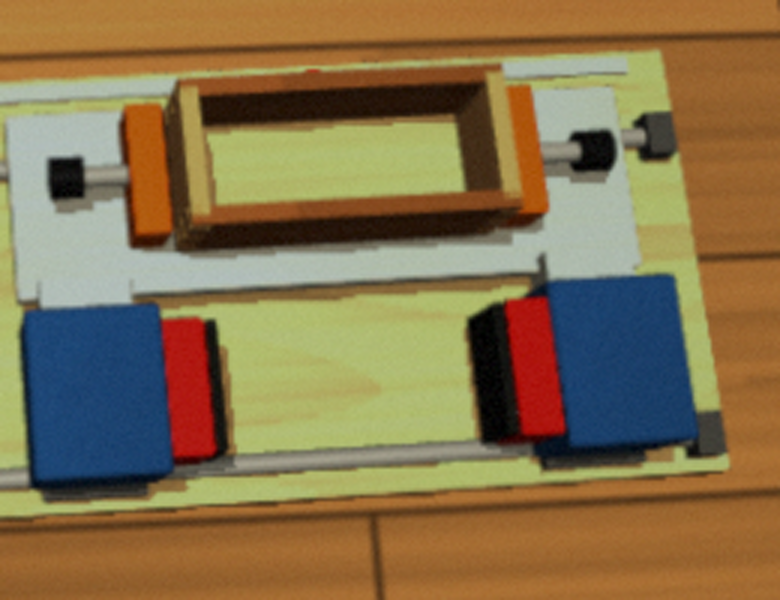

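The crops give scene pixels for the pointer tip at about (264,356) and for the blade's near end, top at about (368.6,281.7) and foot at about (370,291.8). The top crop shows both pads free in the bay.

Run:
```python
from h import *
import pickle
d=pickle.load(open("c0.pkl","rb"));T,S=d["top"],d["scene"]
print("ptr scene z53",onz(S,(264.2,356),.053))
for uv in((283,161),(283,155)):
  for s in((368.6,281.7),(370,291.8),(369.5,286.5)): print("mark",uv,s,*tri(T,uv,S,s))
# line intersections: mark with near end x unknown
for z in(.03,.05,.07): print(z,onz(T,(283,158),z),onz(S,(369.5,287),z))
# stop: yellow/black
print("stop z65",onz(T,(123,215),.065),onz(T,(121,270),.065), "blk clamp top", onz(T,(295,165),.03))
t=T["image"];
for v in(230,250,265): print(t[v,108:130].tolist())
# red pointer sliver in top
h=cv2.cvtColor(t,cv2.COLOR_BGR2HSV);m=cv2.inRange(h,(0,180,90),(5,255,255));ys,xs=np.nonzero(m[148:160,400:480]);print(xs+400,ys+148)
```

```text
ptr scene z53 [ 0.71639886 -0.21466531  0.053     ]
mark (283, 161) (368.6, 281.7) [0.71430655 0.09498711 0.06504198] 0.002957206750871313
mark (283, 161) (370, 291.8) [0.72509791 0.09535648 0.03481195] 0.005331409096663301
mark (283, 161) (369.5, 286.5) [0.71959232 0.09539999 0.05070609] 0.0035176739722527733
mark (283, 155) (368.6, 281.7) [0.72099736 0.09145743 0.07630662] 0.009251508995363573
mark (283, 155) (370, 291.8) [0.73186219 0.09170144 0.04684573] 0.011792588990937073
mark (283, 155) (369.5, 286.5) [0.72631742 0.09181005 0.062325  ] 0.009898825933971534
0.03 [0.7352693  0.09760929 0.03      ] [0.71025591 0.10455649 0.03      ]
0.05 [0.72752357 0.09670952 0.05      ] [0.71965985 0.0930864  0.05      ]
0.07 [0.71977784 0.09580975 0.07      ] [0.72906379 0.08161631 0.07      ]
stop z65 [0.61591597 0.42285451 0.065     ] [0.50396891 0.42290588 0.065     ] blk clamp top [0.71845177 0.07274073 0.03      ]
[[1, 60, 88], [0, 22, 36], [12, 15, 17], [18, 24, 24], [19, 22, 23], [6, 17, 15], [6, 11, 9], [2, 1, 7], [3, 8, 8], [5, 5, 5], [10, 10, 10], [0, 0, 0], [3, 5, 1], [14, 20, 26], [37, 68, 86], [51, 88, 114], [49, 90, 117], [50, 89, 116], [47, 89, 115], [52, 91, 118], [51, 91, 117], [51, 91, 119]]
[[3, 38, 57], [15, 26, 32], [17, 21, 21], [13, 14, 18], [17, 18, 19], [19, 23, 23], [2, 4, 2], [1, 2, 4], [0, 1, 0], [5, 3, 1], [11, 10, 10], [1, 1, 3], [11, 11, 11], [20, 37, 48], [55, 100, 129], [59, 107, 138], [60, 107, 137], [59, 104, 136], [57, 104, 135], [59, 105, 137], [57, 104, 134], [59, 109, 138]]
[[0, 27, 44], [4, 12, 18], [15, 17, 17], [19, 22, 22], [16, 17, 20], [12, 12, 16], [12, 14, 14], [6, 7, 9], [8, 5, 8], [5, 5, 9], [0, 0, 0], [0, 1, 0], [11, 16, 18], [31, 56, 71], [55, 102, 134], [61, 111, 143], [62, 111, 141], [59, 108, 141], [60, 107, 140], [60, 109, 140], [59, 104, 138], [60, 108, 140]]
[] []
```

step_arm(moves=[[1, 50, -5, 0, 0, 0, 0.1], [1, 100, -10, 0, 0, 0, 0.2], [1, 145, -30, 0, 0, 0, 0.27], [1, 185, -60, 0, 0, 0, 0.27], [1, 220, -95, 0, 0, 0, 0.27], [1, 250, -135, 0, 0, 0, 0.27], [1, 275, -175, 0, 0, 0, 0.27], [1, 300, -220, 0, 0, 0, 0.27], [1, 315, -265, 0, 0, 0, 0.27], [1, 325, -310, 0, 0, 0, 0.27]])

```text
clock: 1.1
position: [0.4839, 0.2921, 0.2308]
ee_rot: [-0.006, 1.0, -0.0, -0.0]
ft_force: [1.3, -0.8, 0.2]
grip_width: 0.002
grasp_force: 0.0
```

The mark is at about (0.720, 0.095), z 0.05, and the pointer at y = -0.2147, which leaves about 309 mm to go. That fits the stated 180–400 mm. The carriage would meet the stop about 115 mm past the mark. Next I'll move above the bay and write the tracker.

step_arm(moves=[[1, 5, -50, 0, 0, 0, 0], [1, 8, -100, 0, 0, 0, 0], [1, 10, -150, 0, 0, 0, 0], [1, 12, -200, 0, 0, 0, 0], [1, 14, -250, 0, 0, 0, 0], [1, 16, -300, 0, 0, 0, 0], [1, 16, -350, 0, 0, 0, 0], [1, 16, -400, 0, 0, 0, 0], [1, 16, -450, 0, 0, 0, 0], [1, 16, -490, 0, 0, 0, 0]])

```text
clock: 2.1
position: [0.4983, -0.1983, 0.2314]
ee_rot: [-0.006, 1.0, -0.0, 0.0]
ft_force: [-0.2, 0.7, 0.2]
grip_width: -0.001
grasp_force: 0.0
```

```bash
cat > tr.py <<'E'
from h import *
import pickle,sys,os
def ptr(c,exp=None):
    im=cv2.GaussianBlur(c["image"],(3,3),0).astype(int)
    m=((im[...,2]>70)&(im[...,1]<im[...,2]*.35)&(im[...,0]<im[...,2]*.35)).astype(np.uint8)
    ys=np.linspace(-.3,.2,200);P=np.c_[.715-.014*(ys+.2147),ys,np.full(200,.053)]
    q=cv2.projectPoints(P,np.array(c["rvec"],float),np.array(c["tvec"],float),np.array(c["K"]),np.array(c["dist_coeffs"]))[0].astype(np.int32)
    k=np.zeros_like(m);cv2.polylines(k,[q],False,1,18);m*=k
    n,l,s,ce=cv2.connectedComponentsWithStats(m)
    i=1+s[1:,4].argmax();return onz(c,ce[i],.056),ce[i],s[i,4]
if __name__=="__main__":
    T=[]
    for j in range(int(sys.argv[1])):
        t=manip.get_obs()["clock"];c=cam("scene");p,ce,a=ptr(c);T.append((t,p[1]))
        print(f"t={t:.2f} y={p[1]:.4f} x={p[0]:.3f} px={ce.round(1)} A={a}")
    o=manip.get_obs();print(o["position"].round(4))
    L=pickle.load(open("log.pkl","rb")) if os.path.exists("log.pkl") else []
    L+=T;pickle.dump(L,open("log.pkl","wb"))
    for w in (.4,1.2):
        A=np.array([r for r in L if r[0]>L[-1][0]-w])
        if np.ptp(A[:,0])>.04: print("win",w,"v",np.polyfit(A[:,0]-A[-1,0],A[:,1],1).round(4))
E
python3 -c "
from tr import *
d=pickle.load(open('c0.pkl','rb'));print(ptr(d['scene']))"
python3 tr.py 1
```

```text
(array([ 0.7017054 , -0.21593676,  0.056     ]), array([259.85714286, 350.77310924]), np.int32(119))
t=2.10 y=-0.2159 x=0.702 px=[259.9 350.8] A=120
[ 0.497  -0.205   0.2315]
```

step_arm(moves=[[1, 0, -5, -40, 0, 0, 0], [1, 0, -5, -80, 0, 0, 0], [1, 0, -5, -120, 0, 0, 0], [1, 0, -5, -150, 0, 0, 0], [1, 0, -5, -172, 0, 0, 0], [1, 0, -5, -180, 0, 0, 0], [1, 0, -5, -180, 0, 0, 0], [1, 0, -5, -180, 0, 0, 0]])

```text
clock: 2.95
position: [0.4997, -0.2005, 0.0523]
ee_rot: [-0.007, 1.0, -0.0, 0.001]
ft_force: [-0.3, -0.2, 0.1]
grip_width: -0.0
grasp_force: 0.0
```

```bash
python3 tr.py 1
python3 - <<'E'
from h import *
o=manip.get_obs();print(o["ft_force"].round(2))
c=cam("top");cv2.imwrite("pics/t2.png",cv2.resize(c["image"][170:330,330:590],None,fx=3,fy=3))
E
```

```text
t=2.95 y=-0.2159 x=0.702 px=[259.9 350.8] A=120
[ 0.5    -0.2006  0.0526]
win 1.2 v [-0.     -0.2159]
[-0.08 -1.35 -0.66]
```

View pics/t2.png

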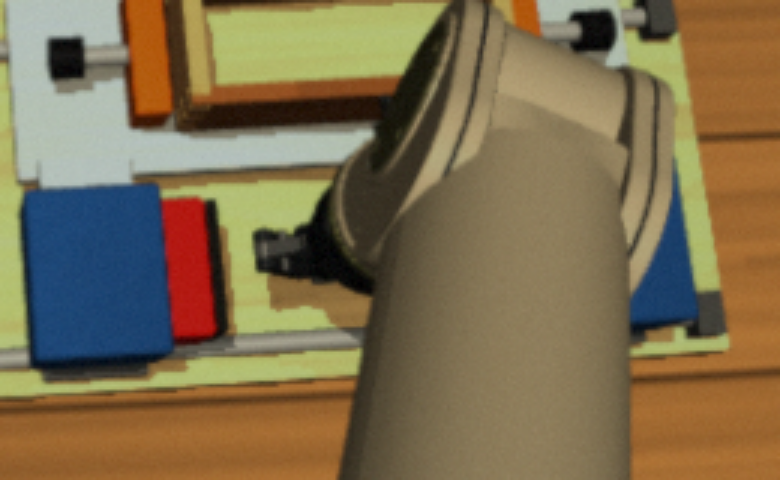

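The top crop shows the shut fingers hanging in the bay at about (280,250) in the crop, clear of both pads, with the drive pad's face at about x=218. Next I approach the drive pad, then start the gentle push.

step_arm(moves=[[1, 0, 25, 0, 0, 0, 0], [1, 0, 45, 0, 0, 0, 0], [1, 0, 52, 0, 0, 0, 0], [1, 0, 54, 0, 0, 0, 0], [1, 0, 54, 0, 0, 0, 0]])

```text
clock: 3.55
position: [0.4997, -0.1469, 0.052]
ee_rot: [-0.007, 1.0, -0.0, 0.001]
ft_force: [1.0, -0.7, 1.6]
grip_width: -0.001
grasp_force: 0.8
```

step_arm(moves=[[1, 0, 1, 0, 0, 0, 0], [1, 0, 3, 0, 0, 0, 0], [1, 0, 5, 0, 0, 0, 0], [1, 0, 8, 0, 0, 0, 0], [1, 0, 11, 0, 0, 0, 0], [1, 0, 15, 0, 0, 0, 0], [1, 0, 19, 0, 0, 0, 0], [1, 0, 24, 0, 0, 0, 0], [1, 0, 29, 0, 0, 0, 0], [1, 0, 35, 0, 0, 0, 0]])

```text
clock: 4.55
position: [0.4992, -0.1116, 0.0517]
ee_rot: [-0.007, 1.0, -0.0, 0.0]
ft_force: [-1.5, -0.3, 6.8]
grip_width: 0.001
grasp_force: 3.2
```

```bash
python3 tr.py 1
```

```text
t=4.55 y=-0.1857 x=0.701 px=[271.2 343. ] A=114
[ 0.4992 -0.1103  0.0516]
```

step_arm(moves=[[1, 0, 7, 0, 0, 0, 0], [1, 0, 14, 0, 0, 0, 0], [1, 0, 21, 0, 0, 0, 0]])

```text
clock: 4.9
position: [0.4989, -0.0903, 0.0516]
ee_rot: [-0.007, 1.0, 0.0, -0.0]
ft_force: [-3.2, -0.5, 9.0]
grip_width: -0.003
grasp_force: 3.8
```

```bash
python3 tr.py 1;python3 -c "
from h import *
cv2.imwrite('pics/t3.png',cv2.resize(cam('top')['image'][170:330,280:540],None,fx=3,fy=3))"
```

```text
t=4.90 y=-0.1598 x=0.701 px=[280.7 336.5] A=111
[ 0.4989 -0.089   0.0516]
win 0.4 v [ 0.0741 -0.1598]
win 1.2 v [ 0.0741 -0.1598]
```

View pics/t3.png

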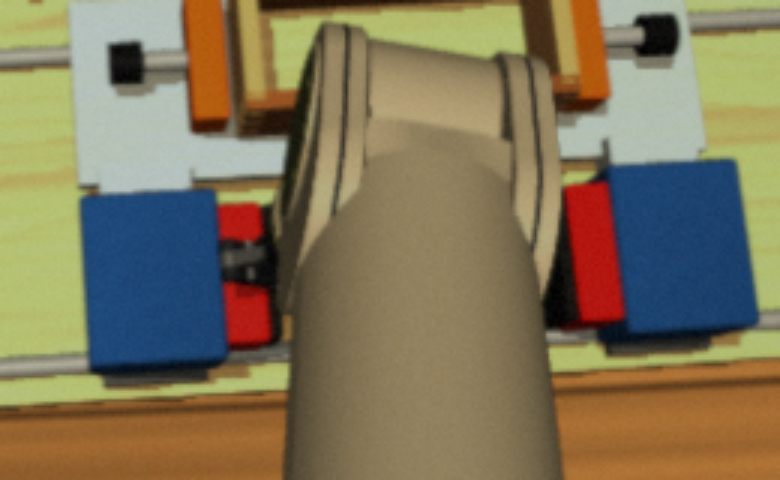

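The crop shows the tool at the drive-pad side, with the gripper's knuckles seen above the pad. The pad looks hardly compressed and the carriage runs at about 0.074 m/s. I'll raise the tool 10 mm for clearance and push gently a little longer, so the drive contact is certain.

step_arm(moves=[[1, 0, 9, 5, 0, 0, 0], [1, 0, 18, 10, 0, 0, 0], [1, 0, 27, 10, 0, 0, 0], [1, 0, 36, 10, 0, 0, 0], [1, 0, 45, 10, 0, 0, 0], [1, 0, 54, 10, 0, 0, 0], [1, 0, 62, 10, 0, 0, 0], [1, 0, 69, 10, 0, 0, 0]])

```text
clock: 5.8
position: [0.499, -0.0205, 0.0612]
ee_rot: [-0.007, 1.0, 0.0, -0.0]
ft_force: [-0.0, -1.1, 0.1]
grip_width: -0.002
grasp_force: 0.1
```

```bash
python3 tr.py 2; python3 -c "
from h import *
o=manip.get_obs();print(o['ft_force'].round(2),o['torque'].round(2))"
```

```text
t=5.80 y=-0.0957 x=0.699 px=[303.2 320.8] A=109
t=5.85 y=-0.0921 x=0.699 px=[304.5 319.9] A=109
[ 0.4991 -0.0201  0.0613]
win 0.4 v [ 0.0726 -0.0921]
win 1.2 v [ 0.0713 -0.0921]
[-0.11 -0.06  0.2 ] [-0.01  0.02 -0.  ]
```

The z force vanished after raising, so the knuckles are clear now. I'll make one proper press at 0.1 m/s, then look.

step_arm(moves=[[1, 0, 10, 4, 0, 0, 0], [1, 0, 20, 4, 0, 0, 0], [1, 0, 30, 4, 0, 0, 0], [1, 0, 40, 4, 0, 0, 0], [1, 0, 50, 4, 0, 0, 0]])

```text
clock: 6.4
position: [0.499, 0.0297, 0.0653]
ee_rot: [-0.007, 1.0, 0.0, -0.0]
ft_force: [-0.9, -0.4, 0.7]
grip_width: -0.002
grasp_force: 0.2
```

```bash
python3 tr.py 1
```

```text
t=6.40 y=-0.0525 x=0.699 px=[317.8 310.8] A=104
[0.499  0.0316 0.0653]
win 1.2 v [ 0.0721 -0.0525]
```

step_arm(moves=[[1, 0, 8, 0, 0, 0, 0], [1, 0, -10, 0, 0, 0, 0], [1, 0, -45, 0, 0, 0, 0], [1, 0, -70, 0, 0, 0, 0]])

```text
clock: 6.85
position: [0.4991, -0.0428, 0.0654]
ee_rot: [-0.007, 1.0, -0.0, 0.0]
ft_force: [0.7, -0.2, -0.1]
grip_width: -0.0
grasp_force: 0.0
```

```bash
python3 tr.py 2
```

```text
t=6.85 y=-0.0112 x=0.698 px=[331.2 301.5] A=100
t=6.90 y=-0.0064 x=0.698 px=[332.7 300.4] A=104
[ 0.4989 -0.0451  0.0655]
win 0.4 v [ 0.0974 -0.0064]
win 1.2 v [ 0.0809 -0.0079]
```

step_arm(moves=[[1, 0, -8, 0, 0, 0, 0], [1, 0, -7, 0, 0, 0, 0], [1, 0, -2, 0, 0, 0, 0], [1, 0, 3, 0, 0, 0, 0], [1, 0, 8, 0, 0, 0, 0], [1, 0, 13, 0, 0, 0, 0], [1, 0, 18, 0, 0, 0, 0]])

```text
clock: 7.65
position: [0.4991, -0.0225, 0.0653]
ee_rot: [-0.007, 1.0, 0.0, -0.0]
ft_force: [1.1, 0.1, -0.8]
grip_width: 0.002
grasp_force: 0.0
```

```bash
python3 tr.py 1
```

```text
t=7.65 y=0.0572 x=0.697 px=[352.5 286.8] A=98
[ 0.4992 -0.0217  0.0653]
win 1.2 v [0.0852 0.0572]
```

step_arm(moves=[[1, 0, 4, 0, 0, 0, 0], [1, 0, 8, 0, 0, 0, 0], [1, 0, 12, 0, 0, 0, 0], [1, 0, 16, 0, 0, 0, 0]])

```text
clock: 8.1
position: [0.4991, -0.007, 0.0653]
ee_rot: [-0.007, 1.0, 0.0, -0.0]
ft_force: [0.6, 0.5, 0.5]
grip_width: -0.002
grasp_force: 0.2
```

```bash
python3 tr.py 1
```

```text
t=8.10 y=0.0821 x=0.696 px=[360.  281.6] A=97
[ 0.4991 -0.0062  0.0653]
win 1.2 v [0.0749 0.0855]
```

step_arm(moves=[[1, 0, 4, 0, 0, 0, 0], [1, 0, 8, 0, 0, 0, 0], [1, 0, 12, 0, 0, 0, 0], [1, 0, 16, 0, 0, 0, 0]])

```text
clock: 8.55
position: [0.4992, 0.009, 0.0654]
ee_rot: [-0.007, 1.0, 0.0, 0.0]
ft_force: [0.1, -0.3, 0.4]
grip_width: -0.001
grasp_force: 0.0
```

```bash
python3 tr.py 2
```

```text
t=8.55 y=0.0843 x=0.696 px=[360.5 281.1] A=94
t=8.60 y=0.0843 x=0.696 px=[360.6 281.2] A=94
[0.4992 0.0094 0.0653]
win 0.4 v [-0.0002  0.0843]
win 1.2 v [0.0268 0.087 ]
```

The carriage is at rest about 9 mm short by my estimate. I'll pull the finger to mid-bay and compare pointer and mark directly.

step_arm(moves=[[1, 0, 15, 0, 0, 0, 0], [1, 0, 40, 0, 0, 0, 0], [1, 0, 70, 0, 0, 0, 0], [1, 0, 85, 0, 0, 0, 0], [1, 0, 85, 0, 0, 0, 0]])

```text
clock: 9.15
position: [0.499, 0.0956, 0.0653]
ee_rot: [-0.009, 1.0, 0.0, -0.0]
ft_force: [-0.0, -0.1, -0.6]
grip_width: 0.002
grasp_force: 0.0
```

```bash
python3 tr.py 2; python3 -c "
from h import *
cv2.imwrite('pics/s4.png',cv2.resize(cam('scene')['image'][260:310,340:405],None,fx=12,fy=12,interpolation=2))"
```

```text
t=9.15 y=0.0827 x=0.696 px=[360.2 281.6] A=99
t=9.20 y=0.0825 x=0.696 px=[360.1 281.6] A=99
[0.4992 0.0926 0.0653]
win 0.4 v [-0.0031  0.0825]
win 1.2 v [-0.0002  0.0831]
```

View pics/s4.png

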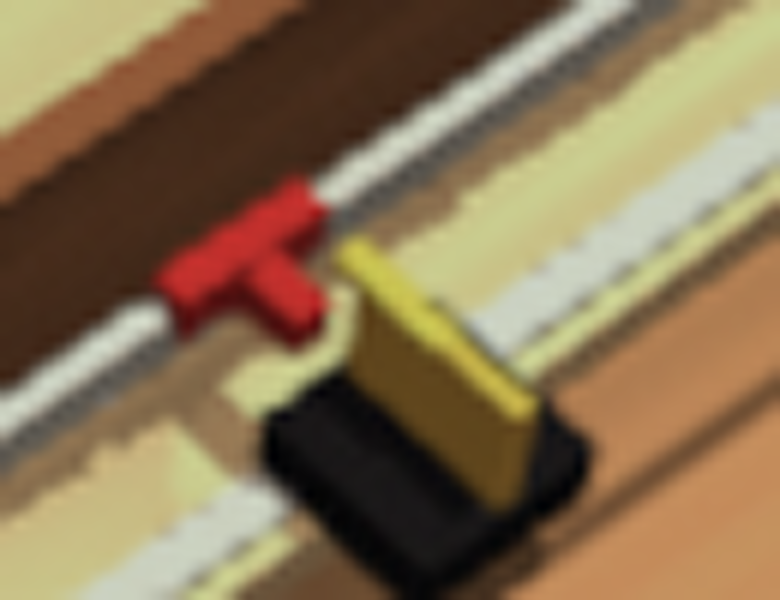

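```bash
python3 - <<'E'
from h import *
c=cam("scene")
for uv,z in(((365.6,286.3),.053),((365.3,285.3),.056),((369.4,285.2),.053),((369.2,280.9),.065),((369.6,291.5),.035)): print(uv,z,onz(c,uv,z).round(4))
E
python3 tr.py 2
```

```text
(365.6, 286.3) 0.053 [0.7137 0.0852 0.053 ]
(365.3, 285.3) 0.056 [0.7124 0.085  0.056 ]
(369.4, 285.2) 0.053 [0.7169 0.0949 0.053 ]
(369.2, 280.9) 0.065 [0.7128 0.0964 0.065 ]
(369.6, 291.5) 0.035 [0.7228 0.0925 0.035 ]
t=9.35 y=0.0829 x=0.696 px=[360.3 281.6] A=97
t=9.40 y=0.0828 x=0.696 px=[360.3 281.6] A=98
[0.4992 0.0924 0.0653]
win 0.4 v [0.001  0.0829]
win 1.2 v [-0.002   0.0825]
```

The pointer is at about y=0.085 and the mark at about 0.095, so it is 10 mm short. I'll nudge it forward with a slow creep against the drive pad.

step_arm(moves=[[1, 0, 25, 0, 0, 0, 0], [1, 0, 45, 0, 0, 0, 0], [1, 0, 56, 0, 0, 0, 0], [1, 0, 60, 0, 0, 0, 0], [1, 0, 61, 0, 0, 0, 0], [1, 0, 62, 0, 0, 0, 0], [1, 0, 63, 0, 0, 0, 0], [1, 0, 64, 0, 0, 0, 0]])

```text
clock: 10.25
position: [0.4992, 0.1571, 0.0654]
ee_rot: [-0.007, 1.0, -0.0, 0.0]
ft_force: [-0.9, -0.5, 1.5]
grip_width: 0.004
grasp_force: 0.2
```

```bash
python3 tr.py 1
```

```text
t=10.25 y=0.0827 x=0.696 px=[360.1 281.5] A=98
[0.4992 0.1575 0.0654]
win 1.2 v [-0.      0.0827]
```

step_arm(moves=[[1, 0, 1, 0, 0, 0, 0], [1, 0, 2, 0, 0, 0, 0], [1, 0, 3, 0, 0, 0, 0], [1, 0, 4, 0, 0, 0, 0], [1, 0, 5, 0, 0, 0, 0]])

```text
clock: 10.8
position: [0.4991, 0.1628, 0.0653]
ee_rot: [-0.007, 1.0, 0.0, -0.0]
ft_force: [-1.0, -0.8, -0.1]
grip_width: 0.004
grasp_force: 0.1
```

```bash
python3 tr.py 2
```

```text
t=10.80 y=0.0866 x=0.696 px=[361.3 280.8] A=97
t=10.85 y=0.0880 x=0.696 px=[361.7 280.4] A=95
[0.4991 0.1629 0.0653]
win 0.4 v [0.0288 0.088 ]
win 1.2 v [0.0081 0.0875]
```

step_arm(moves=[[1, 0, -40, 0, 0, 0, 0], [1, 0, -85, 0, 0, 0, 0], [1, 0, -125, 0, 0, 0, 0], [1, 0, -135, 0, 0, 0, 0]])

```text
clock: 11.3
position: [0.4989, 0.0228, 0.0655]
ee_rot: [-0.004, 1.0, -0.001, 0.0]
ft_force: [-0.6, 0.6, -0.1]
grip_width: 0.003
grasp_force: 0.0
```

```bash
python3 tr.py 2
```

```text
t=11.30 y=0.0949 x=0.695 px=[363.4 278.7] A=85
t=11.35 y=0.0957 x=0.695 px=[363.6 278.5] A=83
[0.4991 0.026  0.0654]
win 0.4 v [0.0149 0.0957]
win 1.2 v [0.0123 0.095 ]
```

step_arm(moves=[[1, 0, -2, 0, 0, 0, 0], [1, 0, -2, 0, 0, 0, 0], [1, 0, -2, 0, 0, 0, 0], [1, 0, -2, 0, 0, 0, 0], [1, 0, -2, 0, 0, 0, 0], [1, 0, -2, 0, 0, 0, 0], [1, 0, -2, 0, 0, 0, 0]])

```text
clock: 12.1
position: [0.4991, 0.0258, 0.0653]
ee_rot: [-0.007, 1.0, 0.0, -0.0]
ft_force: [0.3, -0.1, -0.7]
grip_width: 0.001
grasp_force: 0.0
```

```bash
python3 tr.py 2; python3 -c "
from h import *
cv2.imwrite('pics/s5.png',cv2.resize(cam('scene')['image'][260:310,340:405],None,fx=12,fy=12,interpolation=2))"
```

```text
t=12.10 y=0.1053 x=0.693 px=[366.  276.3] A=74
t=12.15 y=0.1053 x=0.693 px=[366.1 276.3] A=75
[0.4992 0.0257 0.0654]
win 0.4 v [0.0011 0.1053]
win 1.2 v [0.0125 0.1056]
```

View pics/s5.png

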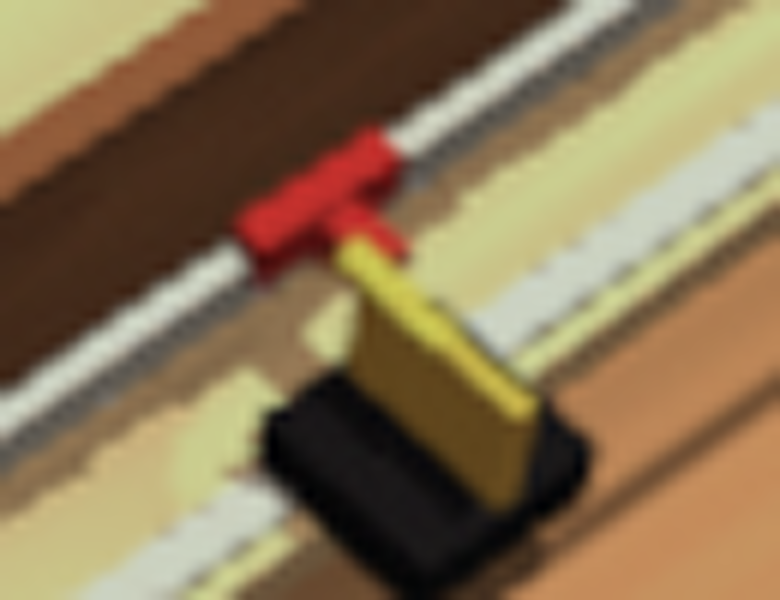

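The pointer is now about 12 mm past the mark and turning on the brake pad. The blade hides part of it, so I'll track its unobstructed -y end while it rebounds.

step_arm(moves=[[1, 0, 0, 0, 0, 0, 0], [1, 0, 0, 0, 0, 0, 0], [1, 0, 0, 0, 0, 0, 0], [1, 0, 0, 0, 0, 0, 0]])

```text
clock: 12.65
position: [0.4991, 0.0257, 0.0654]
ee_rot: [-0.007, 1.0, 0.0, 0.0]
ft_force: [-0.8, -0.1, 0.3]
grip_width: 0.003
grasp_force: 0.0
```

```bash
cat > tr2.py <<'E'
from tr import *
def lo(c):
    im=cv2.resize(c["image"],None,fx=4,fy=4,interpolation=cv2.INTER_LINEAR).astype(int)
    _,ce,_=ptr(c);u,v=(ce*4).astype(int);w=56
    s=im[v-w:v+w,u-w:u+w];m=(s[...,2]>70)&(s[...,1]<s[...,2]*.35)&(s[...,0]<s[...,2]*.35)
    yy,xx=np.nonzero(m);P=[onz(c,((x+u-w+.5)/4-.5,(y+v-w+.5)/4-.5),.056)[1] for y,x in zip(yy,xx)]
    return np.percentile(np.sort(P)[:200],50)
if __name__=="__main__":
    r=lo(pickle.load(open("c0.pkl","rb"))["scene"])+.2159
    for j in range(int(sys.argv[1])):
        t=manip.get_obs()["clock"];c=cam("scene");print(f"t={t:.2f} c={lo(c)-r:.4f} ({ptr(c)[0][1]:.4f})")
    print(manip.get_obs()["position"].round(4))
E
python3 tr2.py 2
```

```text
t=12.65 c=0.1076 (0.1070)
t=12.70 c=0.1075 (0.1070)
[0.4991 0.0257 0.0653]
```

step_arm(moves=[[1, 0, 0, 0, 0, 0, 0], [1, 0, 0, 0, 0, 0, 0], [1, 0, 0, 0, 0, 0, 0], [1, 0, 0, 0, 0, 0, 0]])

```text
clock: 13.15
position: [0.4991, 0.0257, 0.0653]
ee_rot: [-0.007, 1.0, 0.0, -0.0]
ft_force: [-0.5, 1.1, 0.7]
grip_width: 0.002
grasp_force: 0.0
```

```bash
python3 tr2.py 2
```

```text
t=13.15 c=0.1062 (0.1055)
t=13.20 c=0.1060 (0.1055)
[0.4991 0.0257 0.0653]
```

step_arm(moves=[[1, 0, 0, 0, 0, 0, 0], [1, 0, 0, 0, 0, 0, 0], [1, 0, 0, 0, 0, 0, 0], [1, 0, 0, 0, 0, 0, 0], [1, 0, 0, 0, 0, 0, 0]])

```text
clock: 13.75
position: [0.4991, 0.0257, 0.0653]
ee_rot: [-0.007, 1.0, 0.0, -0.0]
ft_force: [-0.2, 0.1, -0.6]
grip_width: -0.001
grasp_force: 0.0
```

```bash
python3 tr2.py 2
```

```text
t=13.75 c=0.1055 (0.1053)
t=13.80 c=0.1055 (0.1053)
[0.4991 0.0257 0.0653]
```

The carriage stands about 13 mm past the target at c=0.1055. I'll make a gentle 6 mm/s push on the brake pad to send it back.

step_arm(moves=[[1, 0, -0.6, 0, 0, 0, 0], [1, 0, -1.2, 0, 0, 0, 0], [1, 0, -1.8, 0, 0, 0, 0], [1, 0, -2.4, 0, 0, 0, 0], [1, 0, -3, 0, 0, 0, 0], [1, 0, -3.6, 0, 0, 0, 0], [1, 0, -4.2, 0, 0, 0, 0], [1, 0, -4.8, 0, 0, 0, 0], [1, 0, -5.4, 0, 0, 0, 0]])

```text
clock: 14.75
position: [0.4992, 0.0202, 0.0654]
ee_rot: [-0.007, 1.0, 0.0, 0.0]
ft_force: [-0.3, 0.4, -0.9]
grip_width: -0.001
grasp_force: 0.0
```

```bash
python3 tr2.py 3
```

```text
t=14.75 c=0.1020 (0.1011)
t=14.80 c=0.1013 (0.1002)
t=14.85 c=0.1011 (0.1002)
[0.4991 0.0203 0.0653]
```

step_arm(moves=[[1, 0, 5, 0, 0, 0, 0], [1, 0, 20, 0, 0, 0, 0], [1, 0, 40, 0, 0, 0, 0], [1, 0, 60, 0, 0, 0, 0], [1, 0, 70, 0, 0, 0, 0], [1, 0, 70, 0, 0, 0, 0], [1, 0, 70, 0, 0, 0, 0]])

```text
clock: 15.6
position: [0.4991, 0.0896, 0.0653]
ee_rot: [-0.007, 1.0, -0.0, -0.0]
ft_force: [0.1, 0.0, 0.1]
grip_width: 0.001
grasp_force: 0.0
```

```bash
python3 tr2.py 2
```

```text
t=15.60 c=0.0955 (0.0945)
t=15.65 c=0.0953 (0.0944)
[0.4991 0.0891 0.0653]
```

step_arm(moves=[[1, 0, 0, 0, 0, 0, 0], [1, 0, 0, 0, 0, 0, 0], [1, 0, 0, 0, 0, 0, 0], [1, 0, 0, 0, 0, 0, 0], [1, 0, 0, 0, 0, 0, 0], [1, 0, 0, 0, 0, 0, 0]])

```text
clock: 16.3
position: [0.4991, 0.0903, 0.0653]
ee_rot: [-0.007, 1.0, 0.0, -0.0]
ft_force: [0.5, 0.2, -0.1]
grip_width: -0.001
grasp_force: 0.0
```

```bash
python3 tr2.py 2;python3 -c "
from h import *
cv2.imwrite('pics/s6.png',cv2.resize(cam('scene')['image'][260:310,340:405],None,fx=12,fy=12,interpolation=2))"
```

```text
t=16.30 c=0.0933 (0.0921)
t=16.35 c=0.0933 (0.0919)
[0.4991 0.0903 0.0653]
```

View pics/s6.png

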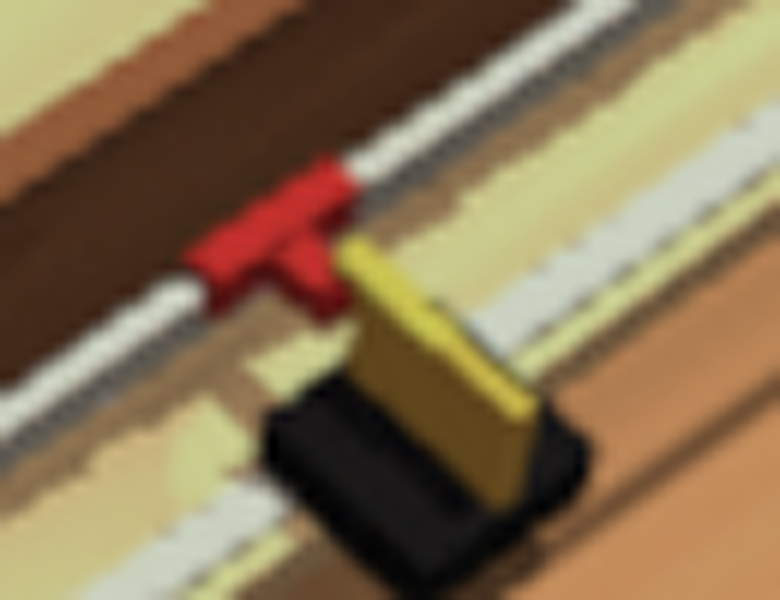

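The pointer tip, at about (340,305) in the crop, meets the blade's near end with c≈0.093, the target. I'll lift out of the bay and wait.

step_arm(moves=[[1, 0, 0, 15, 0, 0, 0], [1, 0, 0, 40, 0, 0, 0], [1, 0, 0, 70, 0, 0, 0], [1, 0, 0, 100, 0, 0, 0], [1, 0, 0, 120, 0, 0, 0], [1, 0, 0, 120, 0, 0, 0], [1, 0, 0, 120, 0, 0, 0], [1, 0, 0, 120, 0, 0, 0], [1, 0, 0, 120, 0, 0, 0], [1, 0, 0, 120, 0, 0, 0]])

```text
clock: 17.45
position: [0.4988, 0.0902, 0.1846]
ee_rot: [-0.007, 1.0, -0.0, -0.001]
ft_force: [-0.5, -0.5, 0.0]
grip_width: 0.005
grasp_force: 0.0
```

step_arm(moves=[[1, 0, 0, 0, 0, 0, 0], [1, 0, 0, 0, 0, 0, 0], [1, 0, 0, 0, 0, 0, 0], [1, 0, 0, 0, 0, 0, 0], [1, 0, 0, 0, 0, 0, 0], [1, 0, 0, 0, 0, 0, 0], [1, 0, 0, 0, 0, 0, 0], [1, 0, 0, 0, 0, 0, 0], [1, 0, 0, 0, 0, 0, 0], [1, 0, 0, 0, 0, 0, 0]])

```text
clock: 18.45
position: [0.4991, 0.0903, 0.1853]
ee_rot: [-0.007, 1.0, 0.0, -0.0]
ft_force: [0.4, -0.0, 0.4]
grip_width: -0.005
grasp_force: 0.0
```

```bash
python3 tr2.py 2
```

```text
t=18.45 c=0.0933 (0.0922)
t=18.50 c=0.0933 (0.0922)
[0.4991 0.0903 0.1853]
```

```bash
python3 -c "
from workcell import manip
print(manip.hand_in())"
```

```text
the job is handed in; nothing more can be done
None
```

I handed the job in at about 18.5 s: the carriage is at rest with its pointer within about 1 mm of the mark by my camera measurement (good to about 2–3 mm) and the gripper lifted clear. During the first push the tool pressed down with up to about 9 N on something I couldn't identify, until I raised it. The hand-in returned no verdict.

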